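Strip a rejected heat-exchanger pack back to its parts

ROBOT

A 7-joint arm with a two-finger parallel gripper is mounted at the origin on the work surface. World frame = base frame: x ahead of the robot, y to its left, z up, the work surface at z = 0. Lengths are in m, angles in rad, forces in N, time in s.
With the tool pointing down it reaches from about 0.4 to 0.75 m from the base axis. Payload 19.5 kg.
Tool frame: the origin (TCP) lies midway between the tips of the shut fingers; the grasp point (between the pads) lies 19 mm behind it; x points along the fingers, z is the direction in which the jaws open and shut, and the axes are right-handed (so a half turn about x gives the same grasp; the last joint's range is limited). The gripper opens to 85 mm and grips with 20 to 120 N. Pads are 22 mm wide; open, the fingers measure 114 mm over their backs; the gripper's body (76 mm by 85 mm) begins 54 mm behind the grasp point. The pads swing forward as they close: fully open they stand 13 mm farther back than shut.
Start: joints at [1.152, 0.707, -0.028, 1.485, 0.022, 0.951, -0.075], TCP at [0.212, -0.535, 0.231] pointing down, gripper open.
Joint ranges: [-2.71, 2.71], [-0.32, 2.16], [-1.57, 1.52], [0, 2.45], [-1.46, 4.6], [0, 2.02], [-2.83, 2.83]. Speed limits (rad/s): [1.89, 1.89, 2.57, 2.57, 3.01, 3.01, 3.01].

INTERFACE

Orientations are given as a unit quaternion [x, y, z, w].
In Python, from plant import robot, effector, ik, cams, workorder gives the robot as it stands. Calls block until the motion is done:
- robot.reach(position, orientation): joint-space move of the TCP to a pose.
- robot.movel(position, orientation=None, feed=0.15, force_limit=None): straight line of the TCP; orientation=None keeps the orientation; feed is the mean speed in m/s. With force_limit (N) it stops when the force on the tool has changed by that much, and returns True; else False.
- robot.movej(angles): joint-space move.
- effector.open_jaws() and effector.grasp(grasp_force=None): open the fingers fully, or close them until they stop; grasp_force is the grip in N (None keeps the last).
- robot.hold(seconds).
- ik(position, orientation): joint angles nearest the present ones, or None.
- robot.read_state(): the state.
- cams.capture(name): name is "scene" or "top" or "wrist"; returns the picture (400x640x3 uint8, blue, green, red); there is no depth.
- cams.camera_info(name): a dict with "K" (3x3 intrinsics, pixels), "xyz" and "orientation" of the camera in the world; the wrist camera has in their place "tool_from_camera" (4x4, takes a point from camera to tool coordinates, whose origin is the TCP and whose axes are the tool frame's). Camera axes: x right, y up, looking along -z (the intrinsics and any distortion apply to the point x, -y, -z); pixel columns grow to the right and rows downward; lengths in m; the calibration is good to about 2 mm. A picture is of the moment at which its call begins: read the wrist's pose just before it. camera_info takes no time and is no camera call.
A pose or a line that the arm cannot do raises robot.IKError and nothing moves.
- workorder.hand_in(): hands the job in, once; it reports no verdict.
Trained networks look in the newest picture that a camera, given by its name, has taken for a name from the list of things; names that differ only in an ending like _2 or _b are one class to them, and where a whole thing is asked for, a point or a joint stands for the part that bears it (a point fixed in the world has none). Each returns a list of dicts, best first, with "confidence" (0 to 1); they miss things now and then, are a little off and sometimes report something else, mostly with a low value. They report only what shows in the picture. A call takes as long as a camera call. They do not tell look-alikes from the thing itself.
- cams.find_in(camera, target): "at" ([x, y, z] in m, in world coordinates, good to about 4 mm: the middle of the surface that is visible of it).
- cams.outline_of(camera, target): "mask" (400x640 bool, what is visible of it).
The state is a dict: "time": time; "joint_pos": joint angles; "joint_vel": joint speeds; "tau": joint torques, N m; "ee_pos": TCP position; "tcp_rot": TCP orientation; "force": force on the tool from outside, world axes, zero at the start; "torque": the same for the moment, N m; "width": opening from 0.0 (shut) to 1.0 (fully open).
Only numpy, scipy, OpenCV 4.12 (cv2) and the standard library are available. Lean on these libraries where they do the work, as an engineer would, in place of code of your own. Each camera call takes 0.05 s, during which the arm holds its last target. There are 200 camera calls.

TASK

This dry-stacked plate heat exchanger failed its weight check, so strip it from the top down. First stand the brass fitting upright in the middle of the free part of the blue tray, with the other brass ones, and the dark steel fitting likewise in the red tray; then lay the cover plate squarely on the pile of covers, and last lay the bare channel pack flat in the middle of the scale, to be weighed alone. Set each part down rather than letting it fall, and leave the screwdriver and the jar alone.

Things in the scene. Friction and masses are not known exactly. Their poses are not given: they have to be found in the camera images.
- brass_c (a point): Brass port fitting, the gold-coloured one with a thread, loose, standing upright on one end of the cover plate (either end). Round: foot flange 26 mm across and 8 mm high, above it a threaded neck 20 mm across up to the top; 36 mm high in all, 80 g. The point is its centre, 18 mm above its foot; z is its axis, up.
- dark_c (a point): Dark steel port fitting, smooth neck with one bright band, loose, standing upright on the other end of the cover plate. Same sizes and mass as the brass one (flange 26 mm across and 8 mm high, neck 20 mm across, 36 mm high, 80 g). The point is its centre, 18 mm above its foot; z is its axis, up.
- cover_c (a point): Cover plate, bright steel, four ports and a thin blue line on top, rounded corners, loose, lying on the channel pack under the two fittings (each about 45 mm from its centre along x, 11 mm to one side). 132 mm long (x), 48 wide (y), 8 thick, 0.36 kg; same turned half round. The pack shows 7 mm beside it and 12 mm at its ends. Point: its centre, 4 mm above its underside; z up.
- pack_c (a point): Channel pack, a striped silver block under the cover, loose: 156 (x) x 62 (y) x 32 mm high, 0.36-0.56 kg. Point: its centre; z up. It lies in a fixed dark steel fixture 24 mm high, only 48 mm wide along the middle 90 mm of its length, so fingers can pass down the pack's long sides; a post near each rounded corner (3 mm play) ends 16 mm above the pack: lift straight up.
- brass_tray_place (a point): Blue plastic tray, fixed, 130 mm long (x), 112 wide (y), rim 18 mm above the bench, walls and floor 4 mm thick, two brass fittings fixed standing in it. Point: middle of its free part, on the tray floor, 4 mm above the bench; x points to the fixed fittings (their centres 65 mm along x, 28 mm to either side); the tray's centre is 25 mm along x.
- dark_tray_place (a point): Red plastic tray, fixed, of the same shape, with two dark steel fittings fixed standing in it. The point is the middle of its free part, on the tray's floor, 4 mm above the bench; x points to the two fixed fittings (65 mm along x, 28 mm to either side in y).
- pile_top (a point): Pile of three cover plates like the one to be moved, fixed, on a black plastic base 156 x 72 mm and 10 mm high. The point is the middle of the pile's top face, 34 mm above the bench; x is along the plates' length, y across, z up.
- scale_top (a point): Round bench scale, fixed, blue body 188 mm across with a grey weighing pan 184 mm across. The point is the middle of the pan's top face, 44 mm above the bench; z is up. The pan does not move. The pack may lie on it turned any way.
- driver: Bystander: screwdriver with an orange handle, 170 mm long, lying on the bench beyond the fixture, handle to its -x. Origin on its underside. Not to be touched.
- jar: Bystander: small jar with a black cap, 44 mm across and 62 mm high, standing on the bench between the arm and the fixture. Origin at the centre of its foot. Not to be touched.
Not all that is in view belongs to the job. Several things look just like the part that bears dark_tray_place: the one meant starts nearest to the robot's base. What is shaped like the part that bears pack_c but purple is not meant.

How it is judged:
On the way, in this order (a step that is already met when the one before it is completed fails the run):
1. both fittings stand released in their own trays (horizontal distance between brass_c and brass_tray_place below 0.02 m and angle between each of brass_c, dark_c's own z axis and vertical below 0.12 rad and z of brass_c in the frame of brass_tray_place between 0.015 and 0.021 m and horizontal distance between dark_c and dark_tray_place below 0.02 m and z of dark_c in the frame of dark_tray_place between 0.015 and 0.021 m and contact force between each of brass, dark and the fingers below 0.05 N and linear speed of each of brass, dark below 0.02 m/s), for 0.2 s.
2. the cover plate lies released squarely on the pile of covers (horizontal distance between cover_c and pile_top below 0.012 m and angle between the x axis of cover_c and the x axis of pile_top, either way round below 0.17 rad and angle between cover_c's own z axis and vertical below 0.06 rad and z of cover_c in the frame of pile_top between 0.002 and 0.0065 m and contact force between cover and the fingers below 0.05 N and linear speed of cover below 0.02 m/s), for 0.2 s.
3. the channel pack lies released in the middle of the scale (horizontal distance between pack_c and scale_top below 0.02 m and angle between pack_c's own z axis and vertical below 0.06 rad and z of pack_c in the frame of scale_top between 0.013 and 0.0185 m and contact force between pack and the fingers below 0.05 N and linear speed of pack below 0.02 m/s), for 0.2 s.
At the end, for the whole second after the job is handed in: Each fitting upright (7 deg) on its own tray's floor, within 20 mm of the free part's middle; cover flat on the pile within 12 mm and 10 deg; pack flat on the pan within 20 mm of its middle; all released and at rest (horizontal distance between brass_c and brass_tray_place below 0.02 m and angle between each of brass_c, dark_c's own z axis and vertical below 0.12 rad and z of brass_c in the frame of brass_tray_place between 0.015 and 0.021 m and horizontal distance between dark_c and dark_tray_place below 0.02 m and z of dark_c in the frame of dark_tray_place between 0.015 and 0.021 m and horizontal distance between cover_c and pile_top below 0.012 m and angle between the x axis of cover_c and the x axis of pile_top, either way round below 0.17 rad and angle between each of cover_c, pack_c's own z axis and vertical below 0.06 rad and z of cover_c in the frame of pile_top between 0.002 and 0.0065 m and horizontal distance between pack_c and scale_top below 0.02 m and z of pack_c in the frame of scale_top between 0.013 and 0.0185 m and linear speed of each of brass, dark, cover, pack below 0.02 m/s); the robot touches nothing.
It fails at once if the brass fitting is let fall (moving faster than 0.6 m/s, a fall of about 18 mm, while not held) (contact force between brass and the fingers below 0.05 N and linear speed of brass above 0.6 m/s).
It fails at once if the dark fitting is let fall (moving faster than 0.6 m/s, a fall of about 18 mm, while not held) (contact force between dark and the fingers below 0.05 N and linear speed of dark above 0.6 m/s).
It fails at once if the cover plate is let fall (moving faster than 0.6 m/s, a fall of about 18 mm, while not held) (contact force between cover and the fingers below 0.05 N and linear speed of cover above 0.6 m/s).
It fails at once if the channel pack is let fall (moving faster than 0.6 m/s, a fall of about 18 mm, while not held) (contact force between pack and the fingers below 0.05 N and linear speed of pack above 0.6 m/s).
It fails at once if the screwdriver or the jar is pushed more than 15 mm (distance of any of driver, jar from where it was at the start of the episode above 0.015 m).
It also fails if it takes over 122 s, if anything falls off the work surface, if the arm or the gripper's body presses on something with over 40 N, if the wrist force passes 120 N, or if a joint passes its speed limit or range.

## Working session

There is one attempt and no reset: what is moved stays moved. The work goes in short steps, each a Python script; the robot and the scene stay as the last script left them, time stands still between calls to the robot, and variables do not carry over. Pictures are saved under pics/ and viewed, about 12 in all and at most 16, crops included, and the job is handed in when it is done.

```bash
ls; mkdir -p pics
python3 - <<'E'
from plant import robot, effector, ik, cams, workorder
import cv2, numpy as np
s=robot.read_state(); print(s['time'],s['ee_pos'],s['tcp_rot'],s['width'])
for c in ("scene","top"):
    im=cams.capture(c); cv2.imwrite(f"pics/{c}0.png",im)
    i=cams.camera_info(c); print(c,{k:np.round(v,4).tolist() if not isinstance(v,str) else v for k,v in i.items()})
    for t in ["brass_c","dark_c","cover_c","pack_c","brass_tray_place","dark_tray_place","pile_top","scale_top","driver","jar"]:
        print(t,[(np.round(d['at'],3).tolist(),round(d['confidence'],2)) for d in cams.find_in(c,t)])
print({k:np.round(v,4).tolist() for k,v in cams.camera_info("wrist").items()})
print(robot.read_state()['time'])
E
```

```text
pics
0.0 [ 0.21145813 -0.53441614  0.23084967] [ 0.39773784  0.58510163 -0.39731412  0.58446744] 0.9973308003191421
scene {'K': [[503.7076, 0.0, 320.6843], [0.0, 503.7076, 202.8704], [0.0, 0.0, 1.0]], 'xyz': [1.2753, -0.2457, 0.9804], 'orientation': [0.2854, 0.2137, 0.5782, 0.7339]}
brass_c [([0.516, 0.044, 0.088], 0.55)]
dark_c [([0.512, -0.046, 0.087], 0.58)]
cover_c [([0.513, 0.009, 0.063], 0.67)]
pack_c [([0.36, 0.097, 0.033], 0.88), ([0.53, -0.008, 0.049], 0.59)]
brass_tray_place [([0.641, 0.262, 0.006], 0.96), ([0.425, -0.343, 0.044], 0.67)]
dark_tray_place [([0.643, -0.453, 0.011], 0.78), ([0.637, -0.252, 0.005], 0.74)]
pile_top [([0.515, 0.044, 0.089], 0.18)]
scale_top [([0.427, -0.345, 0.046], 0.81)]
driver [([0.698, -0.047, 0.021], 0.71)]
jar []
top {'K': [[378.5768, 0.0, 315.754], [0.0, 378.5768, 200.4499], [0.0, 0.0, 1.0]], 'xyz': [0.3779, -0.0366, 1.0219], 'orientation': [0.04, -0.067, -0.6986, 0.7112]}
brass_c [([0.505, 0.05, 0.101], 0.63)]
dark_c [([0.497, -0.043, 0.099], 0.58)]
cover_c [([0.505, 0.003, 0.065], 0.59)]
pack_c [([0.495, 0.001, 0.057], 0.79), ([0.346, 0.101, 0.031], 0.69)]
brass_tray_place [([0.642, 0.263, 0.007], 0.88), ([0.377, -0.077, 0.058], 0.45)]
dark_tray_place [([0.636, -0.246, 0.002], 0.91), ([0.643, -0.448, 0.002], 0.74)]
pile_top [([0.425, 0.319, 0.031], 0.83), ([0.378, -0.076, 0.062], 0.27)]
scale_top [([0.41, -0.34, 0.048], 0.85)]
driver [([0.686, -0.044, 0.023], 0.91)]
jar [([0.378, -0.077, 0.061], 0.63)]
{'K': [[309.4124, 0.0, 316.3899], [0.0, 309.4124, 199.4349], [0.0, 0.0, 1.0]], 'tool_from_camera': [[0.0001, 0.2984, -0.9544, -0.1425], [0.0005, 0.9544, 0.2984, 0.0753], [1.0, -0.0005, -0.0, -0.0005], [0.0, 0.0, 0.0, 1.0]]}
1.1
```

View pics/scene0.png

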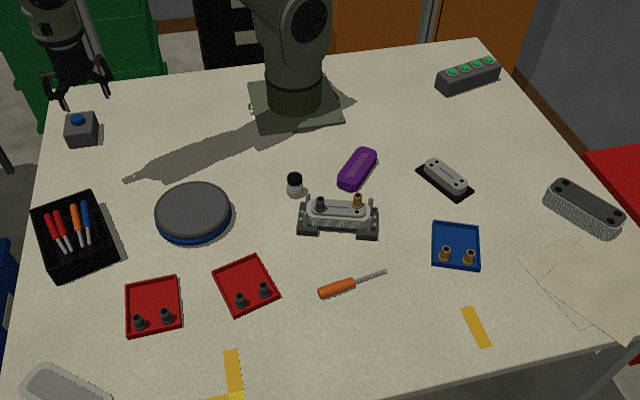

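View pics/top0.png

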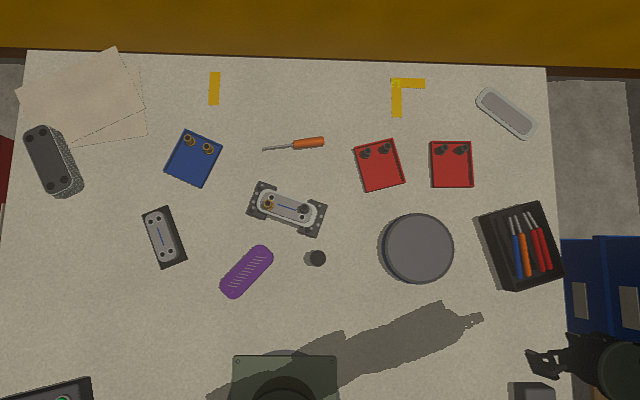

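Candidates: red trays are at top-px (380,165), about 0.68 m from the base, and (452,163), about 0.78 m, so the first is meant. The striped silver pack is under the cover at (287,208), and the purple block at (247,271) is the decoy. The brass/dark fittings to move are the ones on the cover at (266,203) and (305,209), not those in the trays. The pile is at (163,237), the scale at (417,248). The big grey blocks at the far left and top right are clutter. Next I'll take a wrist tour with model fitting.

```bash
cat > h.py <<'E'
from plant import robot, effector, ik, cams, workorder
import cv2, numpy as np, pickle
from scipy.spatial.transform import Rotation as R
from scipy.optimize import minimize
def down(a):
    z=np.array([np.cos(a),np.sin(a),0]); x=np.array([0,0,-1.]); return R.from_matrix(np.c_[x,np.cross(z,x),z]).as_quat()
def jaw(): # present jaw angle
    z=R.from_quat(robot.read_state()['tcp_rot']).as_matrix()[:,2]; return np.arctan2(z[1],z[0])
def best(p,a): # choose a or a+pi: smallest joint travel
    q0=np.array(robot.read_state()['joint_pos']); c=[]
    for b in (a,a+np.pi):
        q=ik(p,down(b))
        if q is not None: c.append((np.abs(np.array(q)-q0).max(),b))
    return min(c)[1]
def cam(name):
    i=cams.camera_info(name)
    if name=='wrist':
        s=robot.read_state(); T=np.eye(4); T[:3,:3]=R.from_quat(s['tcp_rot']).as_matrix(); T[:3,3]=s['ee_pos']; T=T@np.array(i['tool_from_camera'])
    else:
        T=np.eye(4); T[:3,:3]=R.from_quat(i['orientation']).as_matrix(); T[:3,3]=i['xyz']
    return np.array(i['K']),T
def proj(P,K,T):
    c=(np.asarray(P)-T[:3,3])@T[:3,:3]; return np.c_[K[0,2]+K[0,0]*c[:,0]/-c[:,2], K[1,2]-K[1,1]*c[:,1]/-c[:,2]]
def box(l,w,z0,z1,r=0.003):
    t=np.linspace(0,2*np.pi,32,endpoint=False); o=np.c_[r*np.cos(t),r*np.sin(t)]
    P=np.vstack([o+[sx*(l/2-r),sy*(w/2-r)] for sx in(-1,1) for sy in(-1,1)])
    return np.vstack([np.c_[P,np.full(len(P),z)] for z in(z0,z1)])
def cyl(d,z0,z1,c=(0,0)): return box(d,d,z0,z1,d/2)+[c[0],c[1],0]
def hullmask(p,s=4):
    m=np.zeros((400,640),np.uint8); cv2.fillConvexPoly(m,cv2.convexHull((p*16).astype(np.int32)),1,shift=4); return m
def fit(model,views,p0,free=(0,1,2,3),hull=True):
    """views: [(mask,K,T)]; p=[x,y,yaw,z]; maximise IoU of convex silhouettes"""
    ms=[]
    for m,K,T in views:
        m=m.astype(np.uint8); n,l,st,_=cv2.connectedComponentsWithStats(m)
        if hull: m=hullmask(np.argwhere(m)[:,::-1].astype(float)+0.0)
        ms.append((m,K,T))
    free=list(free); p0=np.array(p0,float); sc=np.array([.01,.01,.1,.008])[free]
    def pts(p): c,s=np.cos(p[2]),np.sin(p[2]); return model@np.array([[c,s,0],[-s,c,0],[0,0,1]])+[p[0],p[1],p[3]]
    def f(v):
        p=p0.copy(); p[free]+=v*sc; e=0
        for m,K,T in ms:
            h=hullmask(proj(pts(p),K,T)); e+=1-(h&m).sum()/max((h|m).sum(),1)
        return e/len(ms)
    n=len(free); r=minimize(f,np.zeros(n),method='Nelder-Mead',options=dict(initial_simplex=np.vstack([np.zeros(n),np.eye(n)*1.0]),maxiter=300,xatol=.01,fatol=1e-5))
    p=p0.copy(); p[free]+=r.x*sc; return p,1-r.fun
E
python3 - <<'E'
from h import *
a0=jaw(); print(a0)
tour=[("scale_top",(.415,-.342)),("dark_tray_place",(.637,-.248)),("stack",(.505,0.0)),("brass_tray_place",(.642,.262)),("pile_top",(.42,.318))]
D=[]
for n,(x,y) in tour:
    for k,(dx,z) in enumerate(((-.05,.22),(.03,.26))):
        d=np.array([x,y])/np.hypot(x,y); p=[x+dx*d[0],y+dx*d[1],z+(.05 if n=='stack' else 0)]
        a=np.arctan2(y,x)+np.pi/2; b=best(p,a)
        robot.reach(p,down(b)); robot.hold(.15)
        K,T=cam('wrist'); im=cams.capture('wrist'); cv2.imwrite(f"pics/w_{n}{k}.png",im)
        for t in ([n] if n!='stack' else ['brass_c','dark_c','cover_c','pack_c']):
            o=cams.outline_of('wrist',t); o=[(q['mask'],q['confidence']) for q in o]
            D.append((t,k,K,T,o)); print(t,k,[(round(c,2),int(m.sum()),np.argwhere(m).mean(0).round()[::-1].tolist()) for m,c in o])
pickle.dump(D,open('d.pkl','wb')); print(robot.read_state()['time'])
E
python3 - <<'E'
import cv2,numpy as np
L=[cv2.resize(cv2.imread(f"pics/w_{n}.png"),(400,250)) for n in("scale_top0","dark_tray_place0","stack0","stack1","brass_tray_place0","pile_top0")]
cv2.imwrite("pics/m1.png",np.vstack([np.hstack(L[i:i+2]) for i in(0,2,4)])[:, :][:750])
cv2.imwrite("pics/m1.png",cv2.resize(cv2.imread("pics/m1.png"),(640,600)))
E
```

```text
-1.193995363927976
scale_top 0 [(0.74, 20946, [314.0, 210.0])]
scale_top 1 [(0.92, 20388, [313.0, 135.0])]
dark_tray_place 0 [(0.84, 5936, [162.0, 255.0]), (0.69, 10192, [318.0, 209.0])]
dark_tray_place 1 [(0.98, 9856, [317.0, 138.0]), (0.74, 8583, [177.0, 200.0])]
brass_c 0 [(0.84, 526, [360.0, 222.0])]
dark_c 0 [(0.61, 525, [281.0, 215.0])]
cover_c 0 [(0.62, 3088, [316.0, 211.0])]
pack_c 0 [(0.67, 2093, [320.0, 198.0]), (0.64, 7797, [409.0, 65.0])]
brass_c 1 [(0.91, 404, [358.0, 148.0]), (0.73, 7821, [561.0, 76.0]), (0.43, 1117, [296.0, 257.0])]
dark_c 1 [(0.56, 368, [283.0, 141.0])]
cover_c 1 [(0.66, 3200, [318.0, 142.0])]
pack_c 1 [(0.92, 1893, [318.0, 137.0]), (0.59, 3843, [384.0, 28.0])]
brass_tray_place 0 [(0.82, 9889, [319.0, 210.0]), (0.46, 9174, [450.0, 63.0])]
brass_tray_place 1 [(0.68, 9701, [318.0, 140.0]), (0.32, 2148, [66.0, 85.0])]
pile_top 0 []
pile_top 1 [(0.17, 2894, [32.0, 43.0])]
12.1167
```

View pics/m1.png

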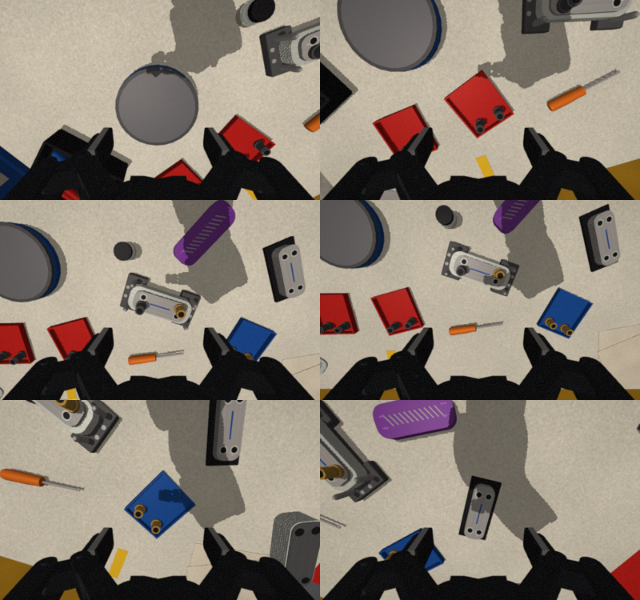

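Run:
```python
from h import *
D=pickle.load(open('d.pkl','rb'))
# pile: two fresh views, asking for covers
for k,p in enumerate(([.40,.30,.26],[.45,.36,.24])):
    b=best(p,np.arctan2(.318,.42)+np.pi/2)
    robot.reach(p,down(b)); robot.hold(.15); K,T=cam('wrist'); im=cams.capture('wrist'); cv2.imwrite(f"pics/w_pile{k}.png",im)
    o=[(q['mask'],q['confidence']) for t in('cover_c','pile_top') for q in cams.outline_of('wrist',t)]; D.append(('pile',k,K,T,o))
    print(k,proj([[.42,.318,.034]],K,T).round(),[(round(c,2),int(m.sum()),np.argwhere(m).mean(0).round()[::-1].tolist()) for m,c in o])
pickle.dump(D,open('d.pkl','wb'))
def views(t,pt):
    out=[]
    for n,k,K,T,o in D:
        if n==t and o:
            c=proj([pt],K,T)[0]; m=min(o,key=lambda q:np.linalg.norm(np.argwhere(q[0]).mean(0)[::-1]-c)); d=np.linalg.norm(np.argwhere(m[0]).mean(0)[::-1]-c)
            if d<35: out.append((m[0],K,T))
    return out
tray=np.vstack([box(.13,.112,-.004,.014)+[.025,0,0],cyl(.02,0,.036,(.065,.028)),cyl(.02,0,.036,(.065,-.028))])
fitg=np.vstack([cyl(.026,-.018,-.01),cyl(.02,-.018,.018)])
cov=box(.132,.048,-.004,.004,.02)
def run(lbl,model,t,pt,p0s,free=(0,1,2,3)):
    v=views(t,pt); r=max((fit(model,v,p,free) for p in p0s),key=lambda q:q[1]); print(lbl,len(v),r[0].round(4),round(r[1],3)); return r[0]
run('scale',np.vstack([cyl(.188,-.044,-.004),cyl(.184,-.004,0)]),'scale_top',(.415,-.342,.03),[[.415,-.342,0,.044]],(0,1,3))
th=np.arange(0,2*np.pi,np.pi/4)
run('dark_tray',tray,'dark_tray_place',(.637,-.248,.01),[[.62,-.248,a,.004] for a in(-.4,0,.4)])
run('blue_tray',tray,'brass_tray_place',(.642,.262,.01),[[.62,.262,a,.004] for a in(-.8,-.4,0,.4)])
run('brass',fitg,'brass_c',(.505,.047,.09),[[.505,.047,0,.082]],(0,1,3))
run('dark',fitg,'dark_c',(.5,-.045,.09),[[.5,-.045,0,.082]],(0,1,3))
run('cover',cov,'cover_c',(.505,0.0,.06),[[.505,0.0,a,.06] for a in(1.2,1.4,1.6,1.8)])
run('pack',box(.156,.062,-.016,.016,.025),'pack_c',(.505,0.0,.06),[[.505,0.0,a,.04] for a in(1.2,1.4,1.6,1.8)])
print(robot.read_state()['time'])
```

```text
0 [[317. 190.]] [(0.94, 4155, [34.0, 87.0]), (0.66, 335, [27.0, 209.0]), (0.67, 6165, [320.0, 188.0])]
1 [[302. 129.]] [(0.84, 1272, [17.0, 41.0]), (0.71, 8082, [306.0, 131.0])]
scale 2 [ 0.4087 -0.3426  0.      0.0394] 0.991
dark_tray 2 [ 0.6109 -0.2525  0.2704  0.0076] 0.99
blue_tray 2 [ 0.6185  0.2736 -0.4025  0.0032] 0.99
brass 2 [0.5104 0.0501 0.     0.0786] 0.938
dark 2 [ 0.5014 -0.0406  0.      0.0806] 0.904
cover 2 [0.5049 0.0043 1.2556 0.0607] 0.975
pack 2 [0.5047 0.0044 1.2464 0.0398] 0.988
13.475
```

Run:
```python
from h import *
D=pickle.load(open('d.pkl','rb'))
v=[]
for n,k,K,T,o in D:
    if n=='pile': v.append((o[-1][0],K,T))
pile=np.vstack([box(.156,.072,-.034,-.024),box(.132,.048,-.034,0,.02)])
print('pile',*[np.round(x,4) for x in max((fit(pile,v,[.42,.318,a,.034]) for a in(-.3,.0,.3,.6)),key=lambda q:q[1])])
# overlay
im=cv2.imread('pics/w_pile0.png'); _,K,T=v[0]
r=max((fit(pile,v,[.42,.318,a,.034]) for a in(-.3,.0,.3,.6)),key=lambda q:q[1])[0]
def dr(im,pts,K,T,c): cv2.polylines(im,[cv2.convexHull(proj(pts,K,T).astype(np.float32)).astype(int)],True,c,1)
def mv(m,p): c,s=np.cos(p[2]),np.sin(p[2]); return m@np.array([[c,s,0],[-s,c,0],[0,0,1]])+[p[0],p[1],p[3]]
dr(im,mv(box(.132,.048,0,0,.02),r),K,T,(0,255,0)); dr(im,mv(box(.156,.072,-.024,-.024),r),K,T,(0,0,255))
b=cv2.imread('pics/w_stack0.png'); K,T=[(K,T) for n,k,K,T,o in D if n=='cover_c'][0]
dr(b,mv(box(.132,.048,.004,.004,.02),[.5049,.0043,1.2556,.0607]),K,T,(0,255,0))
dr(b,mv(cyl(.02,.018,.018),[.5104,.0501,0,.082]),K,T,(0,0,255)); dr(b,mv(cyl(.02,.018,.018),[.5014,-.0406,0,.082]),K,T,(0,0,255))
cv2.imwrite('pics/ov.png',np.hstack([cv2.resize(x[100:300,220:420],(400,400)) for x in(im,b)]))
```

```text
pile [0.4271 0.3263 0.4125 0.0326] 0.985
```

View pics/ov.png

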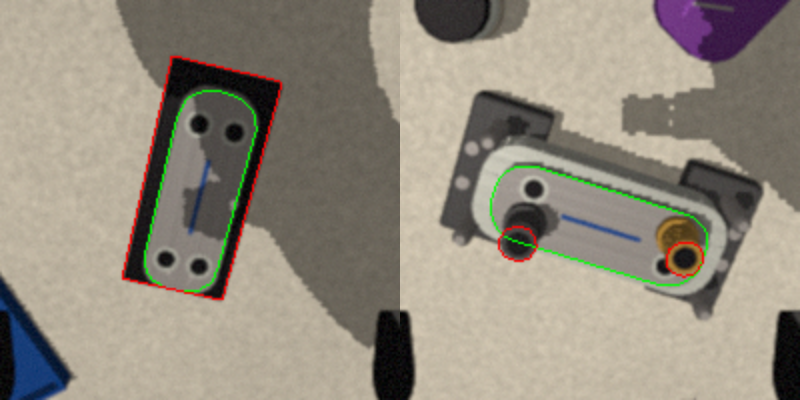

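The overlay agrees: green fits both cover outlines, and the red circles sit on the fitting tops (dark about 1 mm off). Next is the brass fitting.

```bash
cat > mv.py <<'E'
from h import *
def st(): s=robot.read_state(); return f"t={s['time']:.1f} z={s['ee_pos'][2]:.4f} w={s['width']:.3f} F={np.round(s['force'],1)}"
def pick(xy,a,z,grip,up=.2,zi=.05):
    b=best([*xy,z+zi],a); o=down(b)
    robot.reach([*xy,max(up,z+zi)],o); robot.movel([*xy,z+.015],feed=.15); hit=robot.movel([*xy,z],feed=.04,force_limit=6)
    print('at pick',hit,st()); effector.grasp(grip); robot.hold(.2); print('gripped',st())
    robot.movel([*xy,z+.012],feed=.04); robot.movel([*xy,up],feed=.2); robot.hold(.1); print('lifted',st())
def place(xy,a,z,up=.2,under=.004,fl=3,rel=None):
    b=best([*xy,up],a); o=down(b)
    robot.reach([*xy,up],o); robot.movel([*xy,z+.012],feed=.15); robot.hold(.2)
    hit=robot.movel([*xy,z-under],feed=.02,force_limit=fl); print('down',hit,st())
    effector.open_jaws(); robot.hold(.2); p=robot.read_state()['ee_pos']; robot.movel([p[0],p[1],up],feed=.2); print('clear',st())
E
python3 - <<'E'
from mv import *
pick([.5104,.0501],1.251+np.pi/2,.071,30)
cv2.imwrite('pics/b1.png',cams.capture('wrist'))
place([.6185,.2736],-.4025+np.pi/2,.011)
robot.hold(.1); cv2.imwrite('pics/b2.png',cams.capture('wrist'))
for c in('wrist','top'):
    if c=='top': cams.capture(c)
    print(c,[(np.round(d['at'],3),round(d['confidence'],2)) for d in cams.find_in(c,'brass_c')])
cv2.imwrite('pics/b.png',np.hstack([cv2.imread(f'pics/b{i}.png')[:,120:520] for i in(1,2)]))
E
```

```text
at pick False t=16.1 z=0.0709 w=0.998 F=[ 0.7 -0.7 -1. ]
gripped t=16.9 z=0.0719 w=0.221 F=[-2.4 -1.  17.1]
lifted t=18.2 z=0.1988 w=0.220 F=[ 0.7  0.1 -1.2]
down True t=21.7 z=0.0120 w=0.222 F=[-1.3 -0.4  8.5]
clear t=23.7 z=0.1990 w=1.002 F=[-0.1 -0.3 -1.2]
wrist [(array([0.614, 0.274, 0.038]), 0.67)]
top []
```

View pics/b.png

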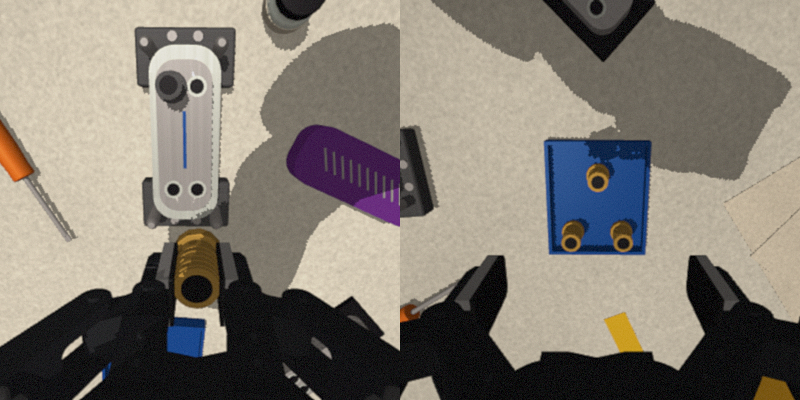

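The brass fitting stands mid-free-part in the blue tray at (597,178). The 17 N on closing means the tips met the flange top, so I'll grip the dark one 4.5 mm higher.

Run:
```python
from mv import *
pick([.5014,-.0406],1.251+np.pi/2,.0755,30)
place([.6109,-.2525],.2704+np.pi/2,.0155)
robot.hold(.1); cv2.imwrite('pics/d2.png',cams.capture('wrist')[:,120:520])
print([(np.round(d['at'],3),round(d['confidence'],2)) for d in cams.find_in('wrist','dark_c')])
```

```text
at pick False t=26.6 z=0.0754 w=1.001 F=[0.3 0.2 0.1]
gripped t=27.5 z=0.0756 w=0.223 F=[-1.3 -0.5  6.2]
lifted t=28.7 z=0.1987 w=0.224 F=[-0.2 -0.1  0.4]
down True t=31.8 z=0.0154 w=0.220 F=[ 0.6 -0.3  3.8]
clear t=33.7 z=0.1990 w=0.999 F=[-0.4  1.1  0.2]
[(array([ 0.616, -0.251,  0.043]), 0.65)]
```

View pics/d2.png

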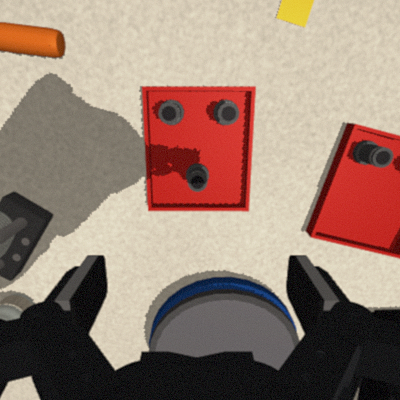

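The dark fitting stands upright mid-free-part in the near red tray at (197,178). I'll re-measure the cover from two places, then touch its top for the height.

Run:
```python
from mv import *
effector_closed=False
V=[];W=[]
for k,p in enumerate(([.46,.0,.24],[.53,.02,.27])):
    b=best(p,1.251+np.pi/2); robot.reach(p,down(b)); robot.hold(.15)
    K,T=cam('wrist'); im=cams.capture('wrist'); c=proj([[.505,.004,.062]],K,T)[0]
    for t,L in(('cover_c',V),('pack_c',W)):
        o=[q['mask'] for q in cams.outline_of('wrist',t)]
        o=[m for m in o if np.linalg.norm(np.argwhere(m).mean(0)[::-1]-c)<30]
        if o: L.append((o[0],K,T))
r=fit(box(.132,.048,-.004,.004,.02),V,[.505,.0043,1.25,.06]); print('cover',len(V),r[0].round(4),round(r[1],3))
q=fit(box(.156,.062,-.016,.016,.025),W,[.505,.0043,1.25,.04]); print('pack',len(W),q[0].round(4),round(q[1],3))
pickle.dump((r[0],q[0]),open('cp.pkl','wb'))
effector.grasp(20); p=r[0]
robot.reach([p[0],p[1],.12],down(best([p[0],p[1],.12],p[2]+np.pi/2))); robot.movel([p[0],p[1],.075],feed=.1); robot.hold(.2)
print('touch',robot.movel([p[0],p[1],.056],feed=.015,force_limit=3),st())
robot.movel([p[0],p[1],.10],feed=.1)
effector.open_jaws(); print(st())
```

```text
cover 2 [0.5055 0.004  1.2479 0.0597] 0.981
pack 2 [0.5047 0.0042 1.2475 0.0407] 0.984
touch True t=39.1 z=0.0640 w=0.001 F=[-1.7 -0.1 12. ]
t=40.4 z=0.1000 w=0.998 F=[-1.1 -1.  -0.4]
```

Run:
```python
from mv import *
p,_=pickle.load(open('cp.pkl','rb'))
pick([p[0],p[1]],p[2]+np.pi/2,.0555,80)
cv2.imwrite('pics/c1.png',cams.capture('wrist')[:,120:520])
```

```text
at pick False t=42.4 z=0.0554 w=1.002 F=[-0.2 -0.4  0.1]
gripped t=43.1 z=0.0562 w=0.529 F=[-3.2 -0.6 17.1]
lifted t=44.4 z=0.1988 w=0.527 F=[-0.7 -0.1 -3.6]
```

View pics/c1.png

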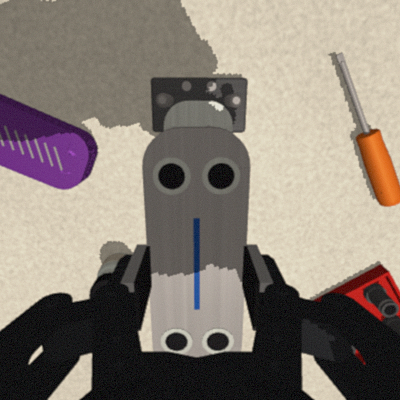

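The cover is held level at its middle (blue line centred between the fingers) and the load is about 3.5 N, so the cover alone. I'll lay it on the pile.

Run:
```python
from mv import *
place([.4271,.3263],.4125+np.pi/2,.0345,under=.006)
robot.hold(.1)
p=[.40,.30,.26]; robot.reach(p,down(best(p,.4125+np.pi/2))); robot.hold(.15)
K,T=cam('wrist'); im=cams.capture('wrist'); cv2.imwrite('pics/c2.png',im[:,120:520])
for t in('cover_c','pile_top'):
    print(t,[(np.round(d['at'],3),round(d['confidence'],2)) for d in cams.find_in('wrist',t)])
c=proj([[.427,.326,.04]],K,T)[0]
o=[q['mask'] for q in cams.outline_of('wrist','cover_c')]; o=[m for m in o if np.linalg.norm(np.argwhere(m).mean(0)[::-1]-c)<30]
if o: print(fit(box(.132,.048,-.004,.004,.02),[(o[0],K,T)],[.427,.326,.41,.038],free=(0,1,2)))
print(st())
```

```text
down True t=47.7 z=0.0343 w=0.528 F=[-0.2 -0.1  8.1]
clear t=49.4 z=0.1992 w=0.999 F=[-0.5 -0.4 -0.4]
cover_c [(array([0.426, 0.326, 0.04 ]), 0.75)]
pile_top [(array([0.446, 0.327, 0.011]), 0.73)]
(array([0.42560949, 0.32591369, 0.41832313, 0.038     ]), np.float64(0.9765948632974316))
t=50.2 z=0.2594 w=1.000 F=[ 0.   0.3 -0.6]
```

View pics/c2.png

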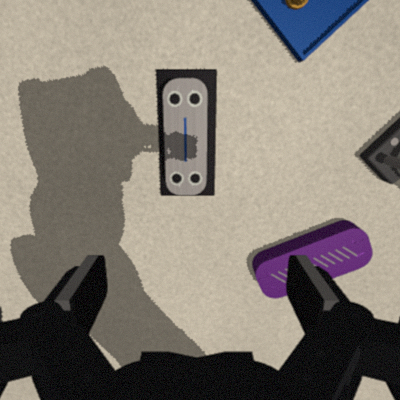

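The cover lies squarely on the pile: fit within 2 mm and 0.01 rad. Now the pack.

Run:
```python
from mv import *
_,p=pickle.load(open('cp.pkl','rb'))
pick([p[0],p[1]],p[2]+np.pi/2,.022,80,up=.24)
cv2.imwrite('pics/p1.png',cams.capture('wrist')[:,120:520])
```

```text
at pick False t=53.5 z=0.0219 w=1.001 F=[ 0.6 -0.1  0.2]
gripped t=54.0 z=0.0225 w=0.713 F=[-0.8  0.8 10.1]
lifted t=55.8 z=0.2392 w=0.714 F=[-0.7 -0.5 -5.7]
```

View pics/p1.png

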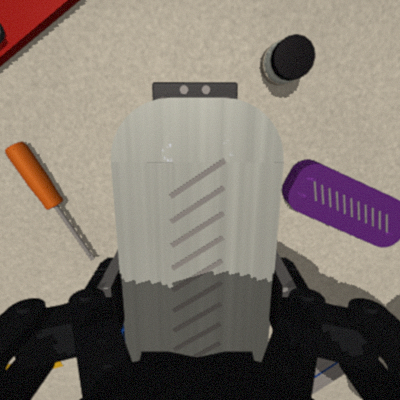

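The pack is held by its long sides, level and clear of the posts, with a load of about 5.5 N. I'll place it on the scale.

Run:
```python
from mv import *
c=[.4087,-.3426]
place(c,np.arctan2(c[1],c[0])+np.pi/2,.0425,up=.24,under=.008)
p=[c[0]-.03,c[1]+.03,.28]; robot.reach(p,down(best(p,np.arctan2(c[1],c[0])+np.pi/2))); robot.hold(.15)
K,T=cam('wrist'); im=cams.capture('wrist'); cv2.imwrite('pics/p2.png',im[:,120:520])
o=[q['mask'] for q in cams.outline_of('wrist','pack_c')]; px=proj([[*c,.07]],K,T)[0]
o=[m for m in o if np.linalg.norm(np.argwhere(m).mean(0)[::-1]-px)<35]
if o: print(max((fit(box(.156,.062,-.016,.016,.025),[(o[0],K,T)],[*c,a,.06],free=(0,1,2)) for a in(-.8,-.3,.3)),key=lambda q:q[1]))
s=[q['mask'] for q in cams.outline_of('wrist','scale_top')]
if s: print('scale',fit(np.vstack([cyl(.188,-.044,-.004),cyl(.184,-.004,0)]),[(s[0],K,T)],[*c,0,.044],free=(0,1)))
print(st()); cv2.imwrite('pics/end.png',cams.capture('scene'))
```

```text
down True t=59.5 z=0.0425 w=0.711 F=[-1.2  2.1 13.1]
clear t=61.2 z=0.2392 w=0.997 F=[-0.2  0.3 -0.7]
(array([ 0.40718034, -0.34276686, -0.7070202 ,  0.06      ]), np.float64(0.9851478917558213))
scale (array([ 0.40671722, -0.3416215 ,  0.        ,  0.044     ]), np.float64(0.9737678040782867))
t=61.8 z=0.2793 w=0.997 F=[-0.6 -0.3 -0.8]
```

View pics/p2.png

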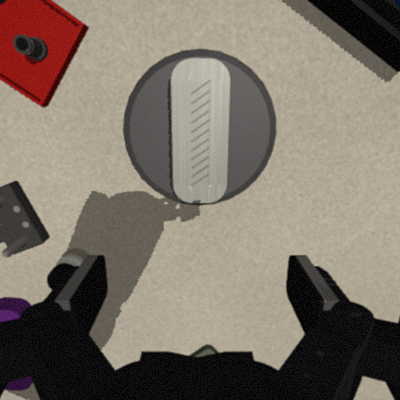

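View pics/end.png

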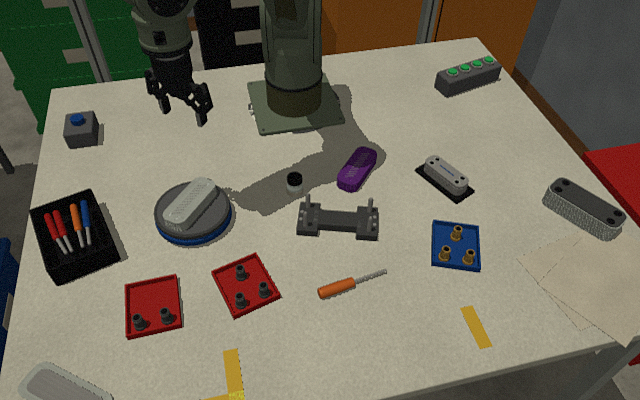

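The pack is centred on the pan, both fittings stand in their trays, the cover is on the pile, and the driver and jar have not moved. I'll hand it in.

```bash
python3 -c "
from plant import robot,workorder
robot.hold(.5); workorder.hand_in(); print(robot.read_state()['time'])"
```

```text
the job is handed in; nothing more can be done
the job is handed in; nothing more can be done
```

The exchanger is stripped, all four parts are placed in the required order, and the job was handed in at about 62 s. No verdict is reported.

- **Fittings:** the brass one stands upright in the middle of the free part of the blue tray. The dark one stands likewise in the red tray nearest the base. The network's positions put each about 5 mm from its target, against a 20 mm limit.
- **Cover:** it lies flat on the pile, about 2 mm and 0.01 rad off by silhouette fit. Its height matched a touch measurement of the cover's top at 64 mm.
- **Pack:** it lies flat on the scale, about 1 mm from the pan's middle by fit. The gripper is open and clear.
- **Bystanders:** the screwdriver and jar look unmoved in the last scene picture.

**Disagreements and failed checks:**
- **Tip contact:** the fingertips pressed with about 17 N while closing on the brass fitting (on its flange) and again on the cover (on the pack). I saw no displacement in the pictures, and gripped the dark fitting higher.
- **Scale height:** the first fit gave 39 mm against the stated 44 mm, so I relied on force-limited contact when lowering. That contact agreed with 44 mm.
- **Detections:** the wrist camera failed to find the pile on the first try. The top view did not find the brass fitting after placing, but the wrist view did.

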